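Turn over the full carton's marker

ROBOT

A 7-joint arm with a two-finger parallel gripper is mounted at the origin on the work surface. World frame = base frame: x ahead of the robot, y to its left, z up, the work surface at z = 0. Lengths are in m, angles in rad, forces in N, time in s.
With the tool pointing down it reaches from about 0.35 to 0.9 m from the base axis. Payload 19.9 kg.
Tool frame: the origin (TCP) lies between the finger pads; the fingertips stand 19 mm ahead of it and the grasp point (between the pads) is the TCP; z points along the fingers, y is the direction in which the jaws open and shut (so a half turn about z gives the same grasp; the last joint's range is limited). The gripper opens to 94 mm and grips with 3 to 60 N. Pads are 16 mm wide; open, the fingers measure 119 mm over their backs; the gripper's body (75 mm by 177 mm) begins 78 mm behind the grasp point.
Start: joints at [-1.321, 0.417, -0.01, 1.614, 0.005, 1.111, -0.053], TCP at [0.179, 0.599, 0.187] pointing down, gripper open.
Joint ranges: [-2.81, 2.81], [-0.39, 2.02], [-1.27, 1.25], [0.06, 2.57], [-1.19, 4.33], [0.19, 2], [-2.82, 2.82]. Speed limits (rad/s): [1.89, 1.89, 2.39, 2.39, 3.01, 3.01, 3.01].

INTERFACE

Orientations are given as a 3x3 rotation matrix whose columns are the frame's x, y, z axes.
In Python, from rig import robot gives the robot as it stands. Calls block until the motion is done:
- robot.move_ptp(position, orientation): joint-space move of the TCP to a pose.
- robot.move_linear(position, velocity=0.15, frame=None, threshold=None): straight line of the TCP; frame=None keeps the orientation; velocity is the mean speed in m/s. With threshold (N) it stops when the force on the tool has changed by that much, and returns True; else False.
- robot.goto_joints(angles): joint-space move.
- robot.gripper_to(opening): finger opening in m; the grip force is fixed at half the most; returns when the fingers have stopped.
- robot.pause(seconds).
- robot.ik(position, orientation): joint angles nearest the present ones, or None.
- robot.get_state(): the state.
- robot.grab_frame(name): name is "scene" or "top" or "wrist"; returns the picture (400x640x3 uint8, red, green, blue); there is no depth.
- robot.camera_info(name): a dict with "fx", "fy", "cx", "cy" (pixels), "dist" ([k1, k2, p1, p2, k3] as OpenCV has them; the pictures are not rectified), "rvec" (rotation vector, rad) and "tvec" (3), from world to camera coordinates, as OpenCV has them. Camera axes: x right, y down, z forward; pixel columns grow to the right and rows downward; lengths in m; the calibration is good to about 2 mm. A picture is of the moment at which its call begins: read the wrist's pose just before it. camera_info takes no time and is no camera call; for the wrist camera it gives the pose at the moment of the call.
A pose or a line that the arm cannot do raises robot.PlanningError and nothing moves.
- robot.sign_off(): hands the job in, once; it reports no verdict.
The state is a dict: "time": time; "qpos": joint angles; "joint_vel": joint speeds; "effort": joint torques, N m; "ee_pos": TCP position; "tool_rot": TCP orientation; "force": force on the tool from outside, world axes, zero at the start; "moment": the same for the moment, N m; "opening": finger opening in m.
Only numpy, scipy, OpenCV 4.12 (cv2) and the standard library are available. Lean on these libraries where they do the work, as an engineer would, in place of code of your own. Each camera call takes 0.05 s, during which the arm holds its last target. There are 200 camera calls.

TASK

The carton filled with pastries is packed and ready to go: with a fingertip, push the hinged marker paddle on the stand in front of it over its hinge from right to left (as seen from the robot) and press it down flat, so that its other face, the one with the disc, lies up. Do not grasp or lift anything; leave the stand standing where it is, leave the part-filled carton's marker as it is and do not disturb the other things on the table.

Things in the scene. Friction and masses are not known exactly. Their poses are not given: they have to be found in the camera images.
- stand_full: marker stand in front of the full carton (the one to work on). A loose steel base plate, 90 (x) x 190 (y) x 8 mm, total 0.9 kg, standing on the table, not fastened, with two upright cheeks 74 mm high at its x = -41 and +41 mm that carry a hinge. Origin: centre of its underside; z up; its own x points to the carton, its own y to the left as seen from the robot.
- stand_full_hinge (a point): point on the hinge axis of that stand, midway between the cheeks, 65 mm above the table. The hinge axis runs along the stand's own x; axes as the stand's.
- paddle_full (a joint): angle of the white plastic paddle on stand_full, rad. 0: level, on the right (-y side of the stand), black bar up; pi/2: straight up; pi (its stop): level, on the left (+y side), black disc up. Stiff hinge (0.04 N m): the 50 g paddle stays at any angle and does not fall over by itself; it starts 0 to 0.3 rad above level. Bar (50 x 12 mm) and disc (42 mm) are flat inlays.
- lip_full (a point): middle of the lip at the end of that paddle, 80.5 mm from the hinge axis; moves with it. The paddle is a plate 66 mm wide (along the hinge), 5 mm thick, from 4 to 78 mm from the axis; at its end is the cross lip, 44 mm wide, 5 mm thick (78 to 83 mm from the axis), standing 18 mm out from the plate's mid-plane on both faces: with the paddle level it spans 47 to 83 mm above the table.
- carton_full_front (a point): black cardboard carton filled with pastries (three rows of four), 190 (x) x 240 (y) x 70 mm high, fixed. The point is the middle of its top edge on the robot's side. Its marker stand is in front of it, on the robot's side, centre about 105 mm from that edge.
- carton_part_front (a point): same carton with only three pastries in it, fixed; the point as on the other
- stand_part: the same kind of marker stand, in front of the part-filled carton; to be left alone
- paddle_part (a joint): angle of the paddle on stand_part, same meaning; to be left as it is
- dredger: small aluminium sugar dredger, 38 mm across, 60 mm high, standing between the full carton and its marker stand; origin at the centre of its underside
- jam_pot: small amber jam pot, 40 mm across, 42 mm high, standing between the other carton and its marker stand; origin at the centre of its underside
- pastry: loose pinwheel pastry, about 56 mm across, 22 mm high, on the table near the robot; origin at the centre of its underside
- tape_roll: cardboard ring lying flat, 64 mm across, 19 mm high, on the table near the robot; origin at the centre of its underside
- jug: white plastic jug with a handle, 90 mm across, 110 mm high, at the left; origin at the centre of its underside
- spatula: spatula lying flat at the right, near the robot
- sugar_jar: closed glass jar, 64 mm across, 90 mm high, at the left, near the robot; origin at the centre of its underside

How it is judged:
On the way:
1. the paddle of the full carton's marker is pushed up past upright (value of joint paddle_full above 1.65 rad), for 0.05 s.
At the end, for the whole second after the job is handed in: The paddle of the full carton's marker lies on its left side, disc up, within 0.12 rad (7 degrees) of its stop; its stand is upright on the table within 25 mm of its starting place; the other marker still lies on its right side (below 0.6 rad) and its stand is within 25 mm of its place (value of joint paddle_full above 3.02 rad and value of joint paddle_part below 0.6 rad and linear speed of stand_full below 0.01 m/s and height (world z) of stand_full below 0.006 m and angle between stand_full's own z axis and vertical below 0.05 rad and distance of each of stand_full, stand_part from where it was at the start of the episode below 0.025 m); the robot touches nothing.
It fails at once if a marker stand is pushed more than 25 mm from its place (distance of any of stand_full, stand_part from where it was at the start of the episode above 0.025 m).
It fails at once if a marker stand is lifted or tipped (height (world z) of any of stand_full, stand_part above 0.012 m or angle between any of stand_full, stand_part's own z axis and vertical above 0.17 rad).
It fails at once if the marker of the part-filled carton is turned (value of joint paddle_part above 0.6 rad).
It fails at once if one of the other things is knocked over, lifted or moved more than 40 mm (distance of any of dredger, jam_pot, pastry, tape_roll, jug, spatula, sugar_jar from where it was at the start of the episode above 0.04 m or angle between any of dredger, jam_pot, jug, sugar_jar's own z axis and vertical above 0.5 rad or height (world z) of any of dredger, jam_pot, pastry, tape_roll, jug, spatula, sugar_jar above 0.02 m).
It also fails if it takes over 42 s, if anything falls off the work surface, if the arm or the gripper's body presses on something with over 40 N, if the wrist force passes 120 N, or if a joint passes its speed limit or range.

## Working session

There is one attempt and no reset: what is moved stays moved. The work goes in short steps, each a Python script; the robot and the scene stay as the last script left them, time stands still between calls to the robot, and variables do not carry over. Pictures are saved under pics/ and viewed, about 8 in all and at most 12, crops included, and the job is handed in when it is done.

```bash
mkdir -p pics; ls; python3 - <<'E'
from rig import robot
import cv2,numpy as np
for n in("top","scene"):
    f=robot.grab_frame(n); cv2.imwrite(f"pics/{n}0.png",f[:,:,::-1]); print(n,robot.camera_info(n))
s=robot.get_state(); print(s["time"],s["ee_pos"],s["tool_rot"],s["opening"])
E
```

```text
pics
top {'fx': 475.0065557915345, 'fy': 475.0065557915345, 'cx': 321.14281644586157, 'cy': 192.95334158646625, 'dist': array([0.00877903, 0.        , 0.        , 0.        , 0.        ]), 'rvec': array([ 2.18882497, -2.21480716,  0.0221125 ]), 'tvec': array([0.0680176 , 0.4974317 , 1.23091352])}
scene {'fx': 393.3293554310052, 'fy': 393.3293554310052, 'cx': 328.4190687073362, 'cy': 199.17159007228338, 'dist': array([-0.0374043,  0.       ,  0.       ,  0.       ,  0.       ]), 'rvec': array([ 1.71806037,  1.6013985 , -0.79108139]), 'tvec': array([-0.09506613, -0.24130122,  1.53693258])}
0.1 [0.17912066 0.59841633 0.18609452] [[-9.58020075e-01  2.86701059e-01 -1.99387397e-04]
 [ 2.86701104e-01  9.58019474e-01 -1.07930522e-03]
 [-1.18420939e-04 -1.09116065e-03 -9.99999398e-01]] 0.0938683549462669
```

View pics/top0.png

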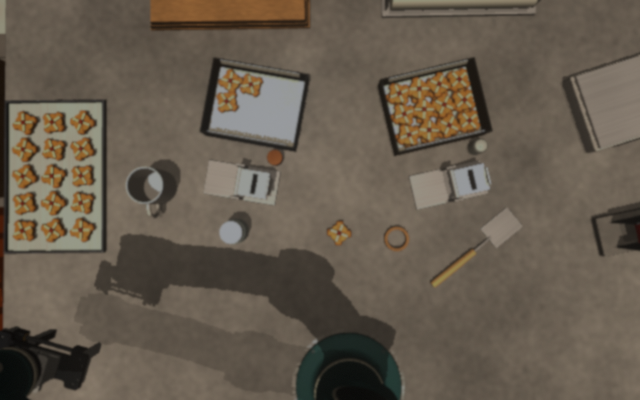

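View pics/scene0.png

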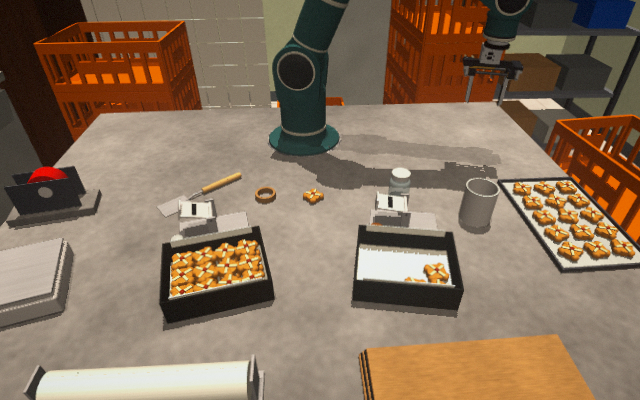

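The top view shows the full carton at about (435,105). Its stand's bare left half is at (410–450, 170–208), the paddle with bar at (470,180) and the dredger at (479,146). The spatula blade is near (500,228). The other stand is at (243,182). Next I'll take an enlarged crop with masks.

```bash
cat >h.py <<'E'
import cv2,numpy as np
def ray(info,uv,z):
    K=np.array([[info["fx"],0,info["cx"]],[0,info["fy"],info["cy"]],[0,0,1]])
    R=cv2.Rodrigues(info["rvec"])[0]; t=np.array(info["tvec"])
    p=cv2.undistortPoints(np.array(uv,float).reshape(-1,1,2),K,np.array(info["dist"]))[:,0]
    d=np.c_[p,np.ones(len(p))]@R; c=-R.T@t
    return c+d*((z-c[2])/d[:,2])[:,None]
def proj(info,P):
    K=np.array([[info["fx"],0,info["cx"]],[0,info["fy"],info["cy"]],[0,0,1]])
    return cv2.projectPoints(np.array(P,float).reshape(-1,1,3),info["rvec"],info["tvec"],K,np.array(info["dist"]))[0][:,0]
E
python3 - <<'E'
import cv2,numpy as np
im=cv2.imread("pics/top0.png"); x0,y0=380,130
c=im[y0:y0+110,x0:x0+140]
big=cv2.resize(c,None,fx=5.7,fy=5.4,interpolation=cv2.INTER_CUBIC)
big=cv2.convertScaleAbs(big,alpha=1.3)
for u in range(0,140,20): cv2.putText(big,str(x0+u),(int(u*5.7),10),0,.4,(0,255,255)); cv2.line(big,(int(u*5.7),12),(int(u*5.7),20),(0,255,255))
for v in range(10,110,10): cv2.putText(big,str(y0+v),(0,int(v*5.4)),0,.4,(0,255,255))
cv2.imwrite("pics/crop.png",big)
for p in [(430,190),(415,195),(460,170),(400,200),(485,185)]: print(p,im[p[1],p[0]])
E
```

```text
(430, 190) [127 140 150]
(415, 195) [128 141 149]
(460, 170) [151 150 148]
(400, 200) [ 89 103 114]
(485, 185) [154 152 150]
```

View pics/crop.png

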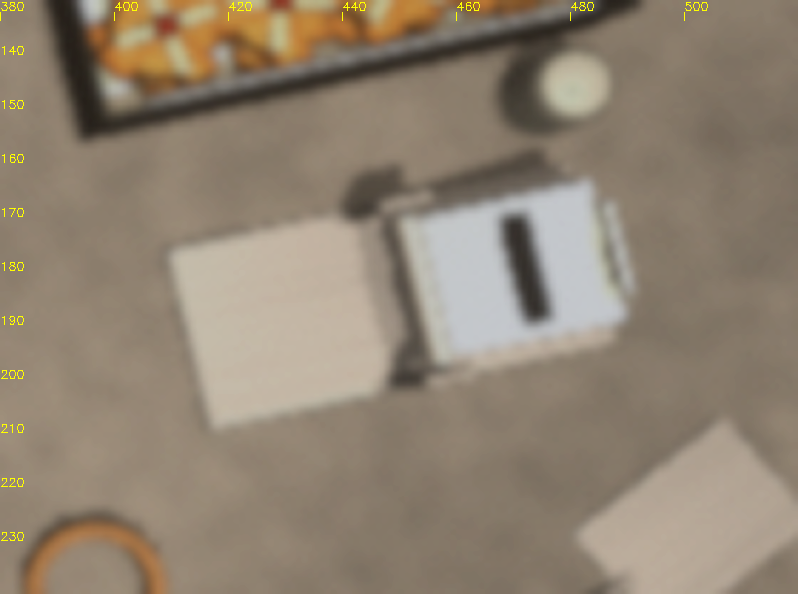

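```bash
python3 - <<'E'
from rig import robot
from h import *
i=robot.camera_info("top")
b=ray(i,[(409.5,176.3),(417.4,209.6),(439.6,169.4),(450.2,202.2)],.008); print("base",b.round(4))
print("left edge len",np.linalg.norm(b[0]-b[1]))
ys=[(b[0]-b[2])[:2],(b[1]-b[3])[:2]]; xs=(b[0]-b[1])[:2]
print("yaws",[np.degrees(np.arctan2(-v[0],v[1])) for v in ys],np.degrees(np.arctan2(xs[1],xs[0])))
yaw=np.mean([np.arctan2(-v[0],v[1]) for v in ys]+[np.arctan2(xs[1],xs[0])])
R=np.array([[np.cos(yaw),-np.sin(yaw),0],[np.sin(yaw),np.cos(yaw),0],[0,0,1]])
c=(b[0]+b[1])/2-R@[0,.095,0]; c[2]=0; print("centre",c,"yaw",np.degrees(yaw))
# carton front edge, z=.07 corners
f=ray(i,[(380+88/5.7,130+130/5.4),(491,130)],.07); m=f.mean(0); print("carton front",f,np.linalg.norm(f[0]-f[1]),"in stand",R.T@(m-c))
d=ray(i,[(481,145.5)],.06); print("dredger in stand",R.T@(d[0]-c))
for th in(0,.15,.3):
  P=[R@[x,-r*np.cos(th)-(.0025*-np.sin(th)),.065+r*np.sin(th)+.0025*np.cos(th)]+c for x,r in((.033,.004),(.033,.078),(-.033,.078),(-.033,.004))]
  print(th,((proj(i,P)-[380,130])*[5.7,5.4]).round(0).tolist())
# IK checks
s=R
for tilt in(30,45,60,75,90):
  for sg in(1,-1):
    t=np.radians(tilt); z=R@[0,np.cos(t),-np.sin(t)]; y=sg*R@[1,0,0]; x=np.cross(y,z); O=np.c_[x,y,z]
    out=[]
    for tip in([0,-.09,.02],[0,-.05,.16],[0,.05,.12]):
      p=c+R@np.array(tip)-.019*z; out.append(robot.ik(p,O))
    print(tilt,sg,[None if o is None else np.round(o,2).tolist() for o in out])
E
```

```text
base [[ 0.5388 -0.1684  0.008 ]
 [ 0.4519 -0.1874  0.008 ]
 [ 0.5558 -0.2469  0.008 ]
 [ 0.4702 -0.2727  0.008 ]]
left edge len 0.08893642505207192
yaws [np.float64(12.235413622339884), np.float64(12.065943414306767)] 12.328666629323541
centre [ 0.51547276 -0.27078879  0.        ] yaw 12.21000788865673
carton front [[ 0.5905239  -0.12364609  0.07      ]
 [ 0.64714992 -0.36050553  0.07      ]] 0.24353417878213635 in stand [0.10709861 0.00620241 0.07      ]
dredger in stand [ 0.07836107 -0.08610521  0.06      ]
0 [[421.0, 218.0], [587.0, 182.0], [623.0, 322.0], [456.0, 358.0]]
0.15 [[420.0, 218.0], [594.0, 180.0], [630.0, 322.0], [456.0, 358.0]]
0.3 [[420.0, 218.0], [596.0, 179.0], [632.0, 322.0], [455.0, 358.0]]
30 1 [[0.87, 1.31, -0.19, 0.73, -0.38, 1.99, 0.96], [0.94, 1.09, -0.37, 0.91, -0.34, 2.0, 0.82], [0.52, 0.97, 0.35, 1.27, -0.75, 1.94, 1.2]]
30 -1 [[0.87, 1.31, -0.19, 0.73, -0.38, 1.99, -2.18], [0.94, 1.09, -0.37, 0.91, -0.34, 2.0, -2.32], [0.52, 0.97, 0.35, 1.27, -0.75, 1.94, -1.94]]
45 1 [[0.4, 1.27, 0.9, 1.02, -1.05, 1.98, 1.4], [0.4, 0.99, 0.71, 1.12, -0.84, 2.0, 1.27], [
[... 335 characters left out ...]
1.19, 1.08, 1.27, -1.07, 1.78, -1.64], [0.13, 0.96, 1.08, 1.31, -0.92, 1.86, -1.74], [-0.06, 0.89, 1.08, 1.58, -0.91, 1.71, -1.73]]
75 1 [[0.23, 0.84, 0.66, 1.49, -0.66, 1.26, 1.29], [0.14, 0.64, 0.71, 1.48, -0.54, 1.42, 1.16], [-0.06, 0.57, 0.77, 1.72, -0.58, 1.27, 1.13]]
75 -1 [[0.03, 1.05, 1.08, 1.49, -0.98, 1.45, -1.65], [-0.04, 0.8, 1.08, 1.49, -0.78, 1.54, -1.8], [-0.24, 0.72, 1.08, 1.73, -0.77, 1.39, -1.85]]
90 1 [[0.1, 0.7, 0.63, 1.69, -0.5, 0.91, 1.14], [-0.1, 0.53, 0.83, 1.67, -0.42, 1.14, 1.06], [-0.31, 0.46, 0.87, 1.87, -0.41, 1.0, 0.94]]
90 -1 [[-0.15, 0.92, 1.08, 1.7, -0.91, 1.1, -1.71], [-0.24, 0.64, 1.08, 1.67, -0.6, 1.2, -1.94], [-0.45, 0.56, 1.09, 1.87, -0.57, 1.06, -2.06]]
```

The stand is measured: centre (0.515, −0.271), yaw 12.2°. The checks agree: edge 89 mm against 90, carton edge 107 mm away against 105. My plan is to close the fingers and tilt the tool so it points left and down. I'll lift the lip from below along an arc to past upright, then press the face down with the tip.

```bash
cat >>h.py <<'E'
C0=np.array([.5155,-.2708,0]); YAW=np.radians(12.2)
RS=np.array([[np.cos(YAW),-np.sin(YAW),0],[np.sin(YAW),np.cos(YAW),0],[0,0,1]])
def orient(tilt,az):
    t,a=np.radians([tilt,az]); z=np.array([np.sin(a)*np.cos(t),np.cos(a)*np.cos(t),-np.sin(t)]); y=np.array([np.cos(a),-np.sin(a),0])
    return RS@np.c_[np.cross(y,z),y,z]
def tcp(tip_yz,O): return C0+RS@[0,*tip_yz]-.019*O[:,2]
def tipA(deg,tilt,over=.010,half=.008):   # finger side under the lip's lower outer corner
    th,t=np.radians([deg,tilt]); d=np.array([np.cos(t),-np.sin(t)]); n=np.array([np.sin(t),np.cos(t)])
    c=np.array([-np.cos(th)*.083-np.sin(th)*.018,.065+np.sin(th)*.083-np.cos(th)*.018])
    return c+over*d-half*n
def tipB(deg,tilt,r=.048,half=.008):      # fingertip on the plate's pushed face
    th,t=np.radians([deg,tilt]); n=np.array([np.sin(t),np.cos(t)]); m=np.array([-np.sin(th),-np.cos(th)])
    return np.array([0,.065])+r*np.array([-np.cos(th),np.sin(th)])+m*(.0025+half*abs(n@m))
E
python3 - <<'E'
from rig import robot
from h import *
lo=np.array([-2.81,-.39,-1.27,.06,-1.19,.19,-2.82]);hi=np.array([2.81,2.02,1.25,2.57,4.33,2,2.82])
best=[]
for tilt in(40,45,50,55):
  for az in(-30,-20,-10,0,10,20,30):
    O=orient(tilt,az); P=[tipA(a,tilt) for a in(-10,30,70,105)]+[tipB(a,tilt) for a in(85,130,180)]
    q=[robot.ik(tcp(p,O),O) for p in P]
    if any(x is None for x in q): continue
    q=np.array(q); best.append((np.minimum(q-lo,hi-q).min(),tilt,az,np.abs(np.diff(q,axis=0)).max()))
for b in sorted(best)[::-1][:10]: print(np.round(b,3))
E
```

```text
[  0.113  55.    -10.      0.125]
[  0.101  55.    -20.      0.125]
[ 0.1   55.     0.     0.122]
[  0.089  55.    -30.      0.124]
[4.70e-02 5.50e+01 1.00e+01 1.21e-01]
[4.70e-02 5.50e+01 2.00e+01 1.23e-01]
[2.20e-02 5.50e+01 3.00e+01 1.61e-01]
[2.10e-02 5.00e+01 2.00e+01 1.25e-01]
[2.10e-02 4.50e+01 3.00e+01 1.26e-01]
[1.90e-02 5.00e+01 1.00e+01 1.29e-01]
```

```bash
python3 - <<'E'
from rig import robot
from h import *
T=55; O=orient(T,0); a=tipA(-10,T); d=np.array([np.cos(np.radians(T)),-np.sin(np.radians(T))])
robot.gripper_to(0.0)
D=orient(90,0)
robot.move_ptp([.42,.15,.42],D); print(robot.get_state()["time"])
robot.move_ptp(tcp(a-.17*d,O),O); s=robot.get_state()
print(s["time"],s["ee_pos"],s["qpos"].round(2) if hasattr(s["qpos"],"round") else s["qpos"],s["force"])
robot.move_linear(tcp(a-.06*d,O),velocity=.1)
i=robot.camera_info("wrist"); f=robot.grab_frame("wrist"); g=robot.grab_frame("scene")
for th in(0,15): print(th,proj(i,[C0+RS@[x,-.083*np.cos(np.radians(th))+.018*np.sin(np.radians(th)),.065+.083*np.sin(np.radians(th))+.018*np.cos(np.radians(th))] for x in(.022,-.022)]).round(0).tolist())
big=cv2.resize(g[150:260,110:310],(640,352),interpolation=cv2.INTER_CUBIC)
w=cv2.resize(f,(400,250))
o=np.zeros((600,640,3),np.uint8); o[:352]=big; o[350:600,:400]=w
cv2.imwrite("pics/pre.png",o[:,:,::-1]); print(robot.get_state()["time"],robot.get_state()["opening"])
E
```

```text
3.5333
5.975 [ 0.55648435 -0.45329111  0.1759044 ] [ 0.6   1.05  0.53  0.78 -0.7   1.96  1.16] [0.81570172 0.34355964 0.08185362]
0 [[351.0, 173.0], [292.0, 173.0]]
15 [[353.0, 150.0], [289.0, 150.0]]
7.325 0.00044146717519649795
```

View pics/pre.png

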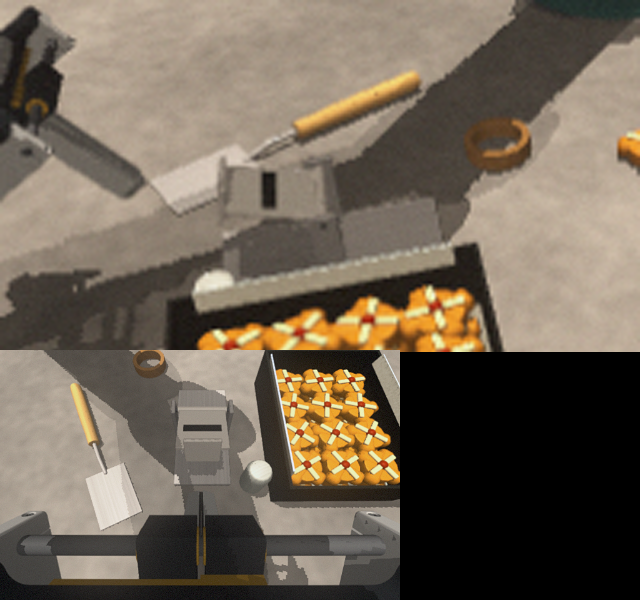

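The wrist view (lower inset, scale 0.625) shows the closed finger at x≈320 in full pixels. The lip spans about 294–355, with its top at row 146. That matches my model at a paddle angle of about 15° (289–353, row 150), so the alignment holds. Now I'll go in and lift.

```bash
python3 - <<'E'
from rig import robot
from h import *
T=55; O=orient(T,0); d=np.array([np.cos(np.radians(T)),-np.sin(np.radians(T))])
r=robot.move_linear(tcp(tipA(-8,T),O),velocity=.08,threshold=6); s=robot.get_state(); print("in",r,s["time"],s["force"].round(2))
if not r:
  for a in(12,32,50,68,86,104):
    r=robot.move_linear(tcp(tipA(a,T),O),velocity=.08,threshold=10); s=robot.get_state(); print(a,r,s["time"],s["force"].round(2))
    if r: break
f=robot.grab_frame("wrist"); g=robot.grab_frame("scene")
o=np.zeros((600,640,3),np.uint8); o[:352]=cv2.resize(g[130:240,110:310],(640,352),interpolation=cv2.INTER_CUBIC); o[350:600,:400]=cv2.resize(f,(400,250))
cv2.imwrite("pics/up.png",o[:,:,::-1])
E
```

```text
in False 8.1917 [ 0.75 -0.14 -0.42]
12 False 8.7083 [ 0.17  1.22 -0.86]
32 False 9.225 [-0.35  1.11 -1.32]
50 False 9.7083 [-0.83 -0.66  0.93]
68 False 10.1917 [-0.34 -0.15  0.07]
86 False 10.675 [-0.49  0.52  0.21]
104 False 11.1583 [-0.56  0.09  0.29]
```

View pics/up.png

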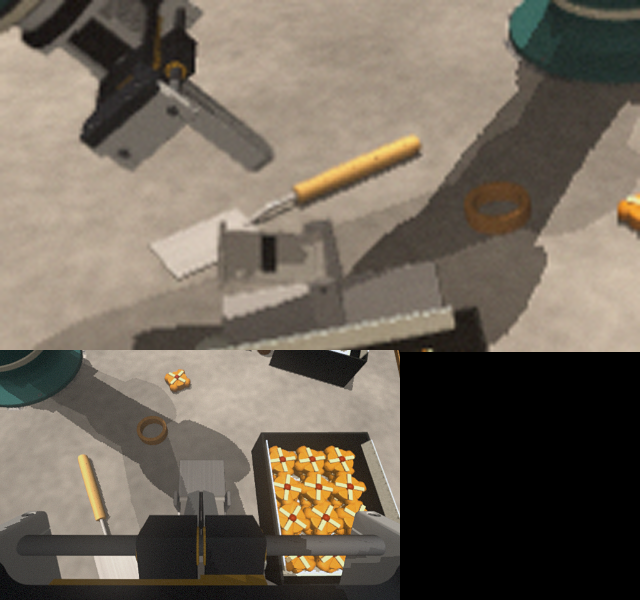

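The paddle was raised only part of the way and then slipped off: the bar face still shows upward at (268,253) in the top panel. I'll back off and measure its angle and the stand.

```bash
python3 - <<'E'
from rig import robot
from h import *
T=55; O=orient(T,0); d=np.array([np.cos(np.radians(T)),-np.sin(np.radians(T))])
robot.move_linear(tcp(tipA(104,T)-.06*d+[-.07,0],O),velocity=.2)
robot.move_linear(tcp(tipA(20,T)-.11*d+[-.04,0],O),velocity=.2)
s=robot.get_state(); print(s["time"],s["force"].round(2))
i=robot.camera_info("wrist"); f=robot.grab_frame("wrist"); t=robot.grab_frame("top"); it=robot.camera_info("top")
cv2.imwrite("pics/top2.png",t[:,:,::-1]); cv2.imwrite("pics/w2.png",f[:,:,::-1])
def pts(th):
  th=np.radians(th); e=np.array([-np.cos(th),np.sin(th)]); m=np.array([np.sin(th),np.cos(th)])
  return [C0+RS@[x,*(np.array([0,.065])+e*r+m*h)] for x,r,h in((.033,.004,.0025),(-.033,.004,.0025),(.022,.083,.018),(-.022,.083,.018),(.022,.083,-.018),(-.022,.083,-.018))]
for th in(0,15,30,45,60): print(th,"wrist",proj(i,pts(th)).round(0).tolist(),"top",proj(it,pts(th)).round(1).tolist())
o=np.zeros((600,800,3),np.uint8); o[:330,:420]=cv2.resize(t[130:240,380:520],(420,330),interpolation=cv2.INTER_CUBIC)
w=cv2.resize(f[60:360,170:470],(380,380)); o[220:,420:]=w
cv2.imwrite("pics/v2.png",o[:,:,::-1])
E
```

```text
12.5917 [-0.03  0.67  0.33]
0 wrist [[348.0, 97.0], [294.0, 97.0], [341.0, 146.0], [301.0, 146.0], [339.0, 162.0], [303.0, 162.0]] top [[453.9, 170.3], [460.0, 196.3], [488.2, 167.0], [492.4, 184.5], [483.3, 168.2], [487.4, 185.2]]
15 wrist [[348.0, 96.0], [294.0, 96.0], [342.0, 129.0], [300.0, 129.0], [340.0, 154.0], [302.0, 154.0]] top [[453.7, 170.4], [459.8, 196.3], [488.2, 166.9], [492.5, 184.8], [487.0, 167.3], [491.2, 184.6]]
30 wrist [[348.0, 95.0], [294.0, 95.0], [343.0, 108.0], [299.0, 108.0], [341.0, 141.0], [300.0, 141.0]] top [[453.3, 170.4], [459.5, 196.4], [485.6, 167.5], [489.9, 185.6], [488.5, 166.9], [492.7, 184.6]]
45 wrist [[348.0, 94.0], [294.0, 94.0], [344.0, 85.0], [298.0, 84.0], [342.0, 122.0], [299.0, 122.0]] top [[452.9, 170.5], [459.1, 196.5], [480.5, 168.6], [484.9, 187.0], [487.5, 167.1], [491.8, 185.1]]
60 wrist [[348.0, 93.0], [294.0, 93.0], [344.0, 61.0], [298.0, 61.0], [343.0, 100.0], [299.0, 100.0]] top [[452.5, 170.6], [458.6, 196.6], [473.4, 170.2], [477.8, 188.8], [484.0, 167.8], [488.4, 186.1]]
```

View pics/v2.png

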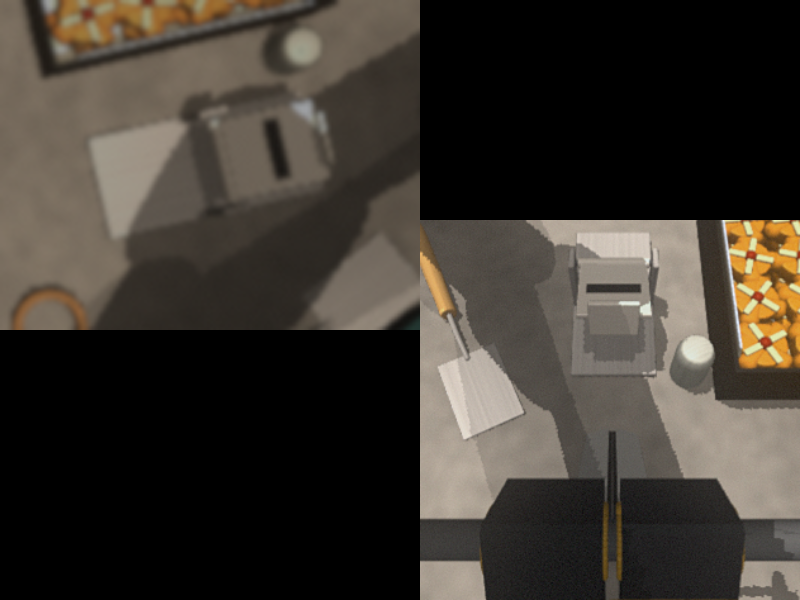

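The paddle is at about 17°: lip rows 125 and 150 against the model's 129 and 154 at 15°. The stand's corner is still at (409.3,176), so it hasn't moved. The finger therefore passed outside the lip. I'll check the tip's projected position and the tracking.

```bash
python3 - <<'E'
from rig import robot
from h import *
T=55; O=orient(T,0); d=np.array([np.cos(np.radians(T)),-np.sin(np.radians(T))])
s=robot.get_state(); p=np.array(s["ee_pos"]); R=np.array(s["tool_rot"]); i=robot.camera_info("wrist")
print("cmd-act mm",((tcp(tipA(20,T)-.11*d+[-.04,0],O)-p)*1e3).round(1),"rot err",np.linalg.norm(cv2.Rodrigues(O.T@R)[0]))
for k in(0,.01,.019): print(k,[proj(i,p+R@[x,0,k]).round(1).tolist() for x in(-.008,0,.008)])
cw=-cv2.Rodrigues(i["rvec"])[0].T@i["tvec"]; print("cam in tool",(R.T@(cw-p)).round(3),"tool x in stand",RS.T@R[:,0])
E
```

```text
cmd-act mm [-0.7 -1.3 -1.2] rot err 0.001863224593938657
0 [[[321.1, 237.8]], [[321.1, 227.0]], [[321.1, 215.9]]]
0.01 [[[321.1, 232.7]], [[321.1, 222.3]], [[321.1, 211.7]]]
0.019 [[[321.1, 228.5]], [[321.1, 218.4]], [[321.2, 208.2]]]
cam in tool [ 0.071  0.    -0.198] tool x in stand [-0.00177738  0.81947118  0.57311764]
```

```bash
python3 - <<'E'
import cv2
im=cv2.imread("pics/w2.png")[100:300,230:410]
im=cv2.convertScaleAbs(im,alpha=1.6,beta=20)
cv2.imwrite("pics/z.png",cv2.resize(im,None,fx=3,fy=3,interpolation=cv2.INTER_NEAREST))
E
```

```text
(no output)
```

View pics/z.png

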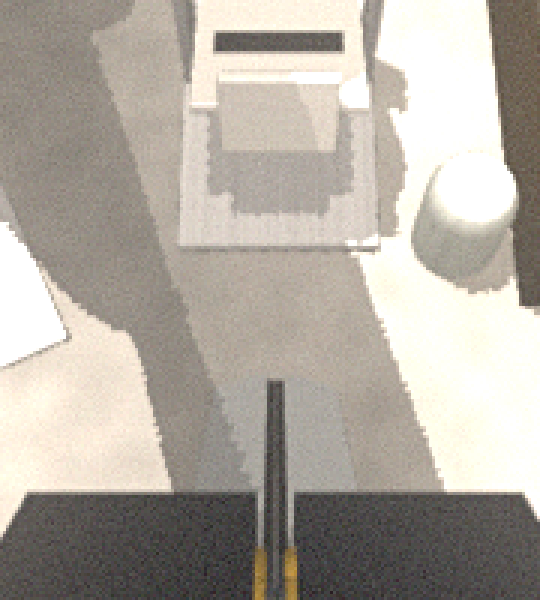

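The enlarged view shows the finger's visible tip edge at row ≈226, where a square 16 mm tip would be at 208. The tip is rounded and thinner than I assumed, so the overlap under the lip was too small. I'll repeat with more overlap; with the lip now at 17° there is plenty of room under it.

```bash
python3 - <<'E'
from rig import robot
from h import *
T=55; O=orient(T,0); d=np.array([np.cos(np.radians(T)),-np.sin(np.radians(T))])
A=lambda a: tipA(a,T,.025,0.)
robot.move_linear(tcp(A(-4)-.09*d,O),velocity=.15)
r=robot.move_linear(tcp(A(-4),O),velocity=.08,threshold=6); s=robot.get_state(); print("in",r,s["time"],s["force"].round(2))
if not r:
  for a in(14,32,50,68,86,102):
    r=robot.move_linear(tcp(A(a),O),velocity=.08,threshold=10); s=robot.get_state(); print(a,r,s["time"],s["force"].round(2))
    if r: break
f=robot.grab_frame("wrist"); g=robot.grab_frame("scene")
o=np.zeros((600,640,3),np.uint8); o[:352]=cv2.resize(g[130:240,110:310],(640,352),interpolation=cv2.INTER_CUBIC); o[350:600,:400]=cv2.resize(f,(400,250))
cv2.imwrite("pics/up2.png",o[:,:,::-1])
E
```

```text
in False 14.725 [ 0.01 -0.47 -1.37]
14 False 15.2083 [ 0.04 -0.19  0.42]
32 False 15.6917 [-0.44 -0.77 -0.12]
50 False 16.175 [0.53 0.66 0.1 ]
68 False 16.6583 [-0.6  -0.06 -0.38]
86 False 17.1417 [ 0.8   0.17 -0.  ]
102 False 17.5833 [ 0.67 -0.41  0.48]
```

View pics/up2.png

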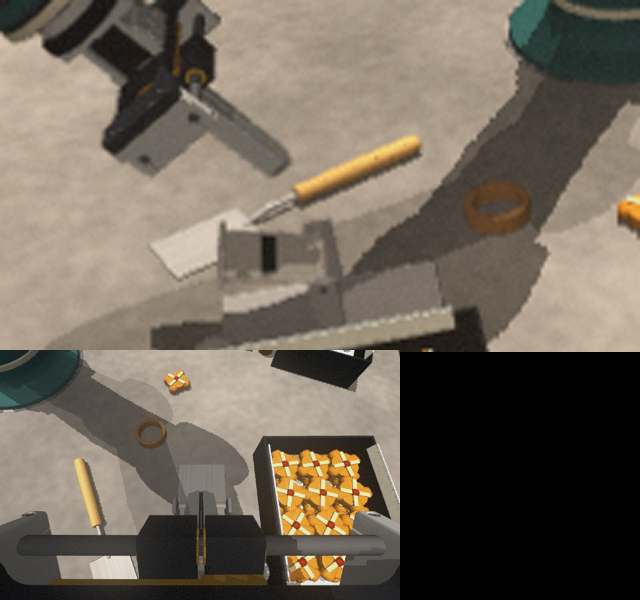

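```bash
python3 - <<'E'
from rig import robot
from h import *
s=robot.get_state(); p=np.array(s["ee_pos"]); R=np.array(s["tool_rot"]); i=robot.camera_info("scene")
print("TCP in stand",(RS.T@(p-C0)).round(4))
for k in(-.04,-.02,0,.019): 
  q=proj(i,[p+R@[x,0,k] for x in(-.008,0,.008)]); print(k,((q-[110,130])*3.2).round(0).tolist())
th=np.radians(17); L=[C0+RS@[x,-.083*np.cos(th)+h*np.sin(th),.065+.083*np.sin(th)+h*np.cos(th)] for x in(.022,-.022) for h in(.018,-.018)]
print("lip",((proj(i,L)-[110,130])*3.2).round(0).tolist(), "carton front/hinge",((proj(i,[C0+RS@[.041,0,.065],C0+RS@[-.045,.095,.008],C0+RS@[.045,.095,.008]])-[110,130])*3.2).round(0).tolist())
E
```

```text
TCP in stand [-1.000e-04  2.600e-03  1.449e-01]
-0.04 [[256.0, 157.0], [263.0, 151.0], [271.0, 144.0]]
-0.02 [[275.0, 171.0], [282.0, 165.0], [289.0, 159.0]]
0 [[293.0, 185.0], [301.0, 179.0], [308.0, 173.0]]
0.019 [[311.0, 198.0], [318.0, 193.0], [325.0, 187.0]]
lip [[214.0, 249.0], [210.0, 283.0], [215.0, 217.0], [211.0, 251.0]] carton front/hinge [[317.0, 286.0], [429.0, 257.0], [441.0, 319.0]]
```

Both cameras agree: the actual fingertip lies about 20 mm behind the reported TCP instead of 19 mm ahead, so every push so far passed 39 mm short. I'll use the measured tip offset and repeat.

```bash
sed -i 's/-\.019\*O/+.020*O/' h.py; python3 - <<'E'
from rig import robot
from h import *
T=55; O=orient(T,0); d=np.array([np.cos(np.radians(T)),-np.sin(np.radians(T))])
A=lambda a: tipA(a,T,.018,.006)
print([robot.ik(tcp(p,O),O) is not None for p in [A(a) for a in(4,30,60,102)]+[tipB(a,T) for a in(88,130,180)]])
robot.move_linear(tcp(A(4)-.08*d,O),velocity=.15)
r=robot.move_linear(tcp(A(4),O),velocity=.08,threshold=6); s=robot.get_state(); print("in",r,s["time"],s["force"].round(2))
if not r:
  for a in(22,38,54,70,86,102):
    r=robot.move_linear(tcp(A(a),O),velocity=.08,threshold=10); s=robot.get_state(); print(a,r,s["time"],s["force"].round(2))
    if r: break
f=robot.grab_frame("wrist"); g=robot.grab_frame("scene")
o=np.zeros((600,640,3),np.uint8); o[:352]=cv2.resize(g[130:240,110:310],(640,352),interpolation=cv2.INTER_CUBIC); o[350:600,:400]=cv2.resize(f,(400,250))
cv2.imwrite("pics/up3.png",o[:,:,::-1])
E
```

```text
[True, True, True, True, True, True, True]
in False 19.8583 [-0.99 -0.23  0.03]
22 False 20.3417 [ 0.22  0.56 -0.04]
38 False 20.7833 [ 0.1   0.79 -0.15]
54 False 21.225 [-0.92 -0.77 -0.17]
70 False 21.6667 [ 0.25 -0.18 -0.64]
86 False 22.1083 [0.21 0.84 0.36]
102 False 22.55 [-0.56 -0.4   0.27]
```

View pics/up3.png

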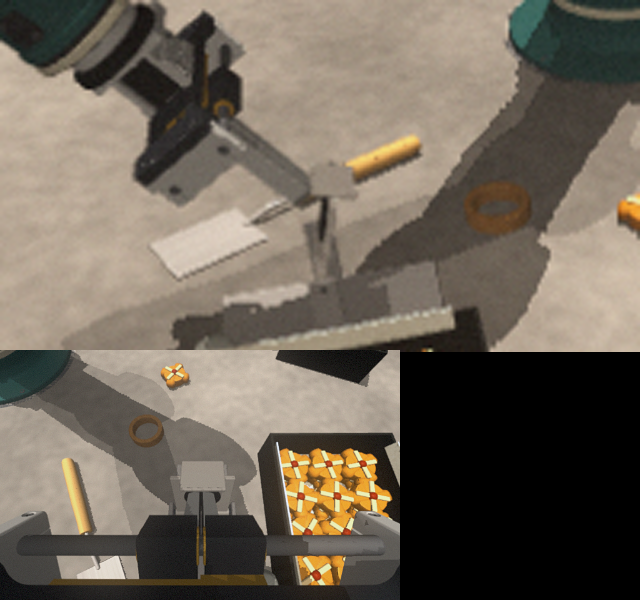

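The paddle now stands just past upright, edge-on at (320,240), with the finger behind its lip. Next I'll shift the tip onto its face and press it over to the left.

```bash
python3 - <<'E'
from rig import robot
from h import *
T=55; O=orient(T,0); n=np.array([np.sin(np.radians(T)),np.cos(np.radians(T))])
B=lambda a: tipB(a,T,.046,.008)
robot.move_linear(tcp(tipA(102,T,.018,.006)-.006*n,O),velocity=.06)
for a in(92,108,124,140,156,170):
    r=robot.move_linear(tcp(B(a),O),velocity=.07,threshold=10); s=robot.get_state(); print(a,r,round(s["time"],2),s["force"].round(2))
    if r: break
else:
    r=robot.move_linear(tcp(B(178)+[0,-.012],O),velocity=.03,threshold=10); s=robot.get_state(); print("press",r,round(s["time"],2),s["force"].round(2),((RS.T@(np.array(s["ee_pos"])-C0-.02*O[:,2]*-1*-1))*1e3).round(1))
g=robot.grab_frame("scene"); t=robot.grab_frame("top")
o=np.zeros((600,640,3),np.uint8); o[:352]=cv2.resize(g[130:240,110:310],(640,352),interpolation=cv2.INTER_CUBIC); o[352:,:410]=cv2.resize(t[130:230,370:535],(410,248),interpolation=cv2.INTER_CUBIC)
cv2.imwrite("pics/down.png",o[:,:,::-1])
E
```

```text
92 False 23.32 [-0.22  0.1   0.31]
108 False 23.68 [-0.18 -0.47 -0.09]
124 False 24.03 [0.48 0.65 1.16]
140 False 24.4 [-0.35 -0.45  0.07]
156 False 24.73 [ 0.87 -0.86 -0.07]
170 False 25.01 [ 0.54 -0.2  -0.73]
press True 25.37 [-0.62 -0.6  11.68] [ 0.2 44.6 72.7]
```

View pics/down.png

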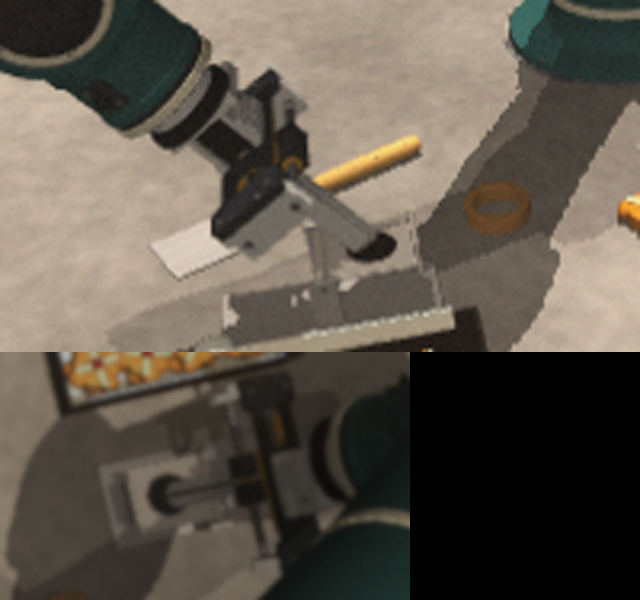

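The paddle lies over to the left with the disc under the fingertip. The press stopped at 11.7 N, far above the hinge friction, so the paddle is against its stop. Now I'll retreat and check.

```bash
python3 - <<'E'
from rig import robot
from h import *
T=55; O=orient(T,0)
p=np.array(robot.get_state()["ee_pos"])
robot.move_linear(p-.12*O[:,2],velocity=.12)
robot.move_linear(p-.12*O[:,2]+RS@[0,-.2,.08],velocity=.2)
s=robot.get_state(); print(round(s["time"],2),s["force"].round(2))
it=robot.camera_info("top"); g=robot.grab_frame("scene"); t=robot.grab_frame("top")
def P(deg):
  th=np.radians(deg); e=np.array([-np.cos(th),np.sin(th)]); m=np.array([-np.sin(th),-np.cos(th)])
  return [C0+RS@[x,*(np.array([0,.065])+e*r+m*h)] for x,r,h in((.022,.083,.018),(-.022,.083,.018),(.022,.078,.018),(.033,.078,.0025),(-.033,.078,.0025))]
B=[C0+RS@[x,.095,.008] for x in(.045,-.045)]
for a in(165,173,180): print(a,((proj(it,P(a))-[370,130])*4.85).round(0).tolist())
print("base",((proj(it,B)-[370,130])*4.85).round(0).tolist())
o=np.zeros((600,800,3),np.uint8); o[:485]=cv2.resize(t[130:230,370:535],(800,485),interpolation=cv2.INTER_CUBIC)
o[485:,:]=cv2.resize(g[160:183,130:290],(800,115),interpolation=cv2.INTER_CUBIC)
cv2.imwrite("pics/end.png",o[:,:,::-1])
E
```

```text
Traceback (most recent call last):
rig.PlanningError: the arm cannot follow that straight line within its joint ranges
```

```bash
python3 - <<'E'
from rig import robot
from h import *
print(robot.get_state()["ee_pos"])
robot.move_ptp([.36,.12,.42],orient(90,0))
s=robot.get_state(); print(round(s["time"],2),s["force"].round(2))
it=robot.camera_info("top"); g=robot.grab_frame("scene"); t=robot.grab_frame("top")
def P(deg):
  th=np.radians(deg); e=np.array([-np.cos(th),np.sin(th)]); m=np.array([-np.sin(th),-np.cos(th)])
  return [C0+RS@[x,*(np.array([0,.065])+e*r+m*h)] for x,r,h in((.022,.083,.018),(-.022,.083,.018),(.022,.078,.018),(.033,.078,.0025),(-.033,.078,.0025))]
B=[C0+RS@[x,.095,.008] for x in(.045,-.045)]
for a in(165,173,180): print(a,((proj(it,P(a))-[370,130])*4.85).round(0).tolist())
print("base",((proj(it,B)-[370,130])*4.85).round(0).tolist())
o=np.zeros((600,800,3),np.uint8); o[:485]=cv2.resize(t[130:230,370:535],(800,485),interpolation=cv2.INTER_CUBIC)
o[380:,480:]=cv2.resize(g[160:260,140:300],(320,220),interpolation=cv2.INTER_CUBIC)
cv2.imwrite("pics/end.png",o[:,:,::-1])
E
```

```text
[ 0.51823677 -0.28261714  0.15416718]
28.54 [-0.47  0.76 -0.33]
165 [[275.0, 247.0], [295.0, 334.0], [284.0, 245.0], [264.0, 227.0], [295.0, 356.0]]
173 [[261.0, 251.0], [281.0, 336.0], [270.0, 248.0], [255.0, 230.0], [285.0, 357.0]]
180 [[251.0, 253.0], [271.0, 338.0], [261.0, 251.0], [250.0, 231.0], [280.0, 357.0]]
base [[192.0, 223.0], [230.0, 387.0]]
```

View pics/end.png

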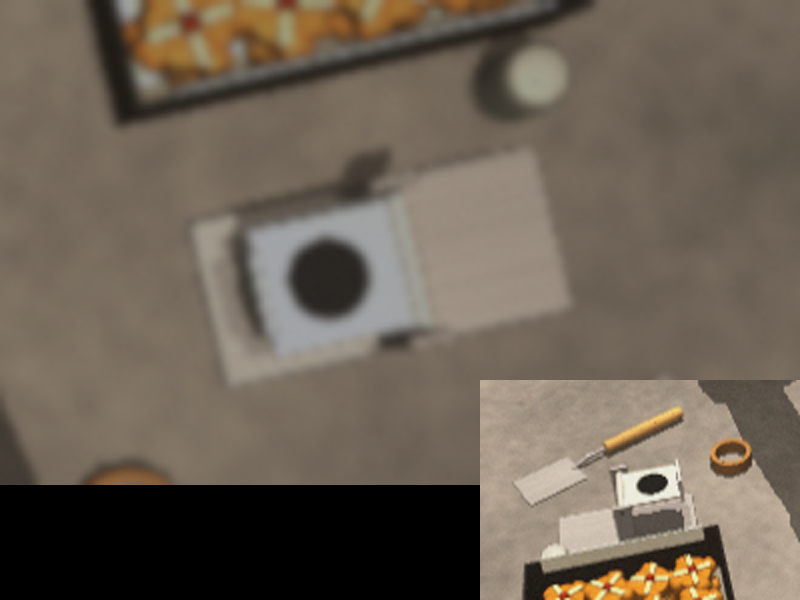

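The disc is up. The plate's outer corners, at about (247,230) and (278,357), match the 180° prediction of (250,231) and (280,357). The base corners are where they started and the dredger is in place. The arm is clear, so I'm handing in.

```bash
python3 - <<'E'
from rig import robot
print(robot.sign_off(), robot.get_state()["time"])
E
```

```text
the job is handed in; nothing more can be done
the job is handed in; nothing more can be done
```

The full carton's marker paddle is over on its left side with the disc up, pressed flat against its stop. I handed the job in shortly after 28.5 s on the robot's clock.

- **How it was done:** With the fingers closed and the tool tilted, I lifted the lip from below past upright. I then pushed the paddle's face over to the left, and the press stopped at 11.7 N.
- **First two attempts missed:** The fingertip with the gripper closed was about 20 mm behind the reported tool point, where the description puts it 19 mm ahead. Both cameras agreed on this. I corrected for it and the third push worked. Apart from perhaps a light brush of the lip on the first miss, I saw no effect from the misses.
- **Retreat:** One retreat line was refused by the planner and nothing moved. I used a joint-space move in its place.
- **Last checks:** The paddle's corners match the 180° position within about 1 pixel. The stand's base corners are where they started, and the dredger, spatula and tape roll look undisturbed. The arm is clear and the wrist force is back to noise level, below 1 N.
- **Not checked:** I did not measure the part-filled carton's marker or the things on the left again at the end. The gripper crossed above the left side only in the high moves.

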